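Uncover and point out the white reference gauge block

ROBOT

A 6-joint arm with a two-finger parallel gripper is mounted at the origin on the work surface. World frame = base frame: x ahead of the robot, y to its left, z up, the work surface at z = 0. Lengths are in mm, angles in rad, forces in N, time in s.
With the tool pointing down it reaches from about 300 to 750 mm from the base axis. Payload 8.5 kg.
Tool frame: the origin (TCP) lies between the finger pads, 19 mm behind the fingertips; this is the grasp point; z points along the fingers, y is the line along which they close (so a half turn about z gives the same grasp; the last joint's range is limited). The gripper opens to 85 mm and grips with 20 to 120 N. Pads are 22 mm wide; open, the fingers measure 114 mm over their backs; the gripper's body (76 mm by 85 mm) begins 54 mm behind the grasp point. The pads swing forward as they close: fully open they stand 13 mm farther back than shut.
Start: joints at [-0.215, 0.381, 1.297, -0, 1.464, -0.215], TCP at [549.982, 0.002, 250.022] pointing down, gripper open.
Joint ranges: [-3.11, 3.11], [-0.89, 2.33], [0.22, 2.48], [-1.42, 4.56], [0.17, 2.85], [-2.88, 2.88]. Speed limits (rad/s): [2.39, 2.39, 3.14, 3.14, 3.14, 3.14].

INTERFACE

Orientations are given as a unit quaternion [w, x, y, z].
In Python, from plant import telemetry, viewer, arm, spotter gives the robot as it stands.
- The arm moves only by the shell command python3 -m crank 'ROWS' [FORCE]. ROWS is JSON, a list of rows, each an object of numbers: "dx", "dy", "dz": the shift along the world's x, y, z in m; "twist": the turn about the world's z in degrees; "grip": the finger opening in m, from 0 to 0.0854. In form: [{"dx": .., "dy": .., "dz": .., "twist": .., "grip": ..}, ...]. A call has 1 to 20 rows; each row shifts and turns the commanded pose from where the row before left it; what a row does not reach is not made up. A row lasts 1/8 s, in which the tool goes at most 62.5 mm and 10.7 degrees, less where a joint would pass 70% of its speed; a pose out of reach is approached as far as the arm can. A call is refused whole if a number of a shift passes 0.0625 or a number of a turn 10.7, either way. A call with a gripper value outside its range is refused whole. The fingers move at their own pace and stop on an object; FORCE is the grip in N (left out, the last holds). Time passes only in rows, so rows that do not move let the fingers close. It gives the time, the measured TCP pose, the force, the opening and the grip force at its end, in the units of the state.
- telemetry.observe(): the state, without advancing time (a new reading comes with each control period).
- viewer.camera(name): name is "scene" or "side" or "wrist"; returns the picture (384x512x3 uint8, red, green, blue); there is no depth.
- viewer.get_calibration(name): a dict with "camera_matrix" (3x3 intrinsics, pixels), "D" ([k1, k2, p1, p2, k3] as OpenCV has them; the pictures are not rectified), "T" (4x4, takes a point from camera to world coordinates); the wrist camera has in their place "T_tool_cam" (4x4, takes a point from camera to tool coordinates, whose origin is the TCP and whose axes are the flange's). Camera axes: x right, y down, z forward; pixel columns grow to the right and rows downward; lengths in mm; the calibration is good to about 2 mm. A picture is of the moment at which its call begins: read the wrist's pose just before it. get_calibration takes no time and is no camera call.
- arm.hand_in(): hands the job in; it is judged then, once.
Trained networks look in the newest picture that a camera, given by its name, has taken for a name from the list of things; names that differ only in an ending like _2 or _b are one class to them, and where a whole thing is asked for, a point or a joint stands for the part that bears it (a point fixed in the world has none). Each returns a list of dicts, best first, with "p" (0 to 1); they miss things now and then, are a little off and sometimes report something else, mostly with a low value. They report only what shows in the picture. A call takes as long as a camera call.
- spotter.regions_of(camera, target): "pixels" (384x512 bool, what is visible of it) and "at" ([column, row] in pixels, amid what is visible of it).
The state is a dict: "time_s": time; "joints": joint angles; "joint_vel": joint speeds; "effort": joint torques, N m; "position": TCP position; "eef_rot": TCP orientation; "contact_force": force on the tool from outside, world axes, zero at the start; "ft_torque": the same for the moment, N m; "width": finger opening in mm; "finger_force": force on a finger pad.
Only numpy, scipy, OpenCV 4.12 (cv2) and the standard library are available. Lean on these libraries where they do the work, as an engineer would, in place of code of your own. Each camera call takes 0.05 s, during which the arm holds its last target. There are 200 camera calls.

TASK

Show a colleague the white ceramic reference block in the red gauge block holder: push the holder's sliding cover fully open with the fingertips, then point down at the white block, holding the fingertips just above the middle of its top (within about 3 cm) for two seconds without touching it, and finish still pointing there. Pick nothing up: all the gauge blocks stay untouched in their slots, and everything else on the bench stays where it is.

Things in the scene. Friction and masses are not known exactly. Their poses are not given: they have to be found in the camera images.
- holder: Red gauge block holder, 110 x 294 x 58 mm, fixed. Origin: centre of its underside; y along its length, z up. Its -y half is an open-topped bay (y -137 to -10 mm) with four slots at x = 0, y = -121, -91, -61, -31 mm, a gauge block in each; the +y half is a solid deck (top z = 48 mm) where the cover parks. Side rails (x = 50 to 55 mm either side) and the +y end stop reach z = 58 mm.
- cover (a joint): Travel (m) of the aluminium sliding cover towards the holder's +y: 0 shut over the bay, 0.140 fully open at its stop; starts 0 to 0.025. About 2 N friction, no spring, stays where left, cannot lift off. 96 mm wide, 140 long (holder y -140 to 0 when shut). Its rear (-y) 45 mm is a thin ledge, top z = 55 mm; the rest is raised to z = 74 mm. Push the upright step between them towards +y.
- cover_step (a point): Middle of the cover's upright step face, 96 mm wide, 19 mm high, 64 mm above the bench, 9 mm above the ledge in front of it; moves with the cover. The face looks to the holder's -y (y = -95 mm when shut, 45 mm when open).
- white_block: White ceramic reference gauge block, 35 (x) x 9 (y) x 30 (z) mm, standing loose in one of the holder's four slots, x and y along the holder's. Which slot differs from start to start; the cover hides it at first. Origin: centre of its underside, 15 mm above the bench.
- white_top (a point): Centre of the white block's top face, 45 mm above the bench (10 mm below the level of the cover's ledge, 13 mm below the guide rails' tops); z up.
- steel_block_a: Grey steel gauge block, 35 x 9 x 30 mm, standing loose in another slot of the holder. Origin: centre of its underside. Not to be disturbed.
- steel_block_b: Grey steel gauge block, 35 x 9 x 30 mm, standing loose in another slot of the holder. Origin: centre of its underside. Not to be disturbed.
- steel_block_c: Grey steel gauge block, 35 x 9 x 30 mm, standing loose in another slot of the holder. Origin: centre of its underside. Not to be disturbed.
- plug_rack: Wooden two-step rack, 100 x 240 mm, steps 30 and 55 mm high, filled with steel plug gauges up to 123 mm high. Bystander at the back. Origin: centre of its underside, long along y.
- toolmakers_block: Dark cast-iron toolmaker's block, 80 x 80 x 70 mm, with a slot across its top. Bystander at the back. Origin: centre of its underside.
- caliper: Chrome dial caliper lying flat, 230 x 62 x 17 mm, along its x. Bystander on the left. Origin: under the middle of its beam.
- plug_gauge: Steel plug gauge standing upright, 26 mm across, 95 mm high. Bystander on the right. Origin: centre of its underside.
- wooden_case: Shut dark wooden case, 100 x 150 x 40 mm. Bystander on the right. Origin: centre of its underside.
- loupe: Black loupe standing upright, 38 mm across, 34 mm high. Bystander on the left. Origin: centre of its underside.

How it is judged (in metres and radians):
On the way, in this order (a step that is already met when the one before it is completed fails the run):
1. the cover is pushed fully open (value of joint cover above 0.128 m), for 0.2 s.
2. the fingertips point at the white block, just above it, and dwell (horizontal distance between the grasp point and white_top below 0.013 m and z of the grasp point in the frame of white_top between 0.012 and 0.065 m and angle between the grasp point's own z axis and vertical above 2.5 rad), for 1.5 s.
At the end, for the whole second after the job is handed in: Cover open at least 128 of 140 mm; tool point pointing down (within 35 degrees), within 13 mm sideways of the white block's top centre and 12 to 65 mm above it; gauge blocks at rest within 6 mm, other loose things within 15 mm, of where they began (all of step 2 and value of joint cover above 0.128 m and distance of each of white_block, steel_block_a, steel_block_b, steel_block_c from where it was at the start of the episode below 0.006 m and linear speed of each of white_block, steel_block_a, steel_block_b, steel_block_c below 0.02 m/s and distance of each of plug_rack, toolmakers_block, caliper, plug_gauge, wooden_case, loupe from where it was at the start of the episode below 0.015 m); the robot touches nothing.
It fails at once if the robot touches a gauge block (contact force between any of the fingers, the arm and white_block above 0.3 N or contact force between any of the fingers, the arm and steel_block_a above 0.3 N or contact force between any of the fingers, the arm and steel_block_b above 0.3 N or contact force between any of the fingers, the arm and steel_block_c above 0.3 N).
It fails at once if a gauge block is lifted or shifted out of its place (distance of any of white_block, steel_block_a, steel_block_b, steel_block_c from where it was at the start of the episode above 0.006 m).
It fails at once if another thing on the bench is shifted or lifted (distance of any of plug_rack, toolmakers_block, caliper, plug_gauge, wooden_case, loupe from where it was at the start of the episode above 0.015 m).
It also fails if it takes over 48 s, if anything falls off the work surface, if the arm or the gripper's body presses on something with over 40 N, if the wrist force passes 120 N, or if a joint passes its speed limit or range.

## Working session

There is one attempt and no reset: what is moved stays moved. The work goes in short steps, Python scripts to look and compute and a shell command to move; the robot and the scene stay as the last step left them, time stands still between calls to the robot, and variables do not carry over. Pictures are saved under pics/ and viewed, at most 10 in all, crops included, and the job is handed in when it is done.

```bash
mkdir -p pics; cat > h.py <<'E'
import numpy as np, cv2
from plant import telemetry, viewer, arm, spotter
from scipy.spatial.transform import Rotation as R
def calib(n):
    c=viewer.get_calibration(n); K=np.array(c["camera_matrix"],float); D=np.array(c["D"],float)
    if "T" in c: T=np.array(c["T"],float)
    else:
        s=telemetry.observe(); q=s["eef_rot"]; W=np.eye(4)
        W[:3,:3]=R.from_quat([q[1],q[2],q[3],q[0]]).as_matrix(); W[:3,3]=s["position"]
        T=W@np.array(c["T_tool_cam"],float)
    return K,D,T
def toz(uv,z,c):
    K,D,T=c; p=cv2.undistortPoints(np.array(uv,float).reshape(-1,1,2),K,D)[:,0]
    d=np.c_[p,np.ones(len(p))]@T[:3,:3].T
    return T[:3,3]+d*((z-T[2,3])/d[:,2])[:,None]
def proj(P,c):
    K,D,T=c; Ti=np.linalg.inv(T)
    return cv2.projectPoints(np.array(P,float).reshape(-1,1,3),cv2.Rodrigues(Ti[:3,:3])[0],Ti[:3,3],K,D)[0][:,0]
def snap(n,f):
    im=viewer.camera(n); cv2.imwrite(f"pics/{f}.png",im[:,:,::-1]); return im
E
python3 - <<'E'
from h import *
print(telemetry.observe())
ims=[]
for n in ["scene","wrist"]:
    c=calib(n); im=snap(n,n+"0"); ims.append(im)
    for t in ["holder","cover"]:
        for r in spotter.regions_of(n,t)[:2]:
            m=r["pixels"].astype(np.uint8); cs,_=cv2.findContours(m,0,2); k=max(cs,key=cv2.contourArea)
            print(n,t,r["p"],r["at"],m.sum(),cv2.boxPoints(cv2.minAreaRect(k)).round().tolist())
    print(c[2][:3,3])
E
```

```text
{'time_s': 0.0, 'joints': array([-2.15318703e-01,  3.81178791e-01,  1.29827680e+00, -2.59707398e-05,
        1.46358825e+00, -2.15305098e-01]), 'joint_vel': array([-0.00138266, -0.00123513,  0.0010514 , -0.0006645 , -0.00089893,
        0.00132836]), 'effort': array([-1.00240642e-03, -4.48466885e+01, -2.31285810e+01, -2.87182611e-04,
        4.73836102e-03,  1.77242771e-05]), 'position': array([5.49726712e+02, 4.08368068e-02, 2.49415588e+02]), 'eef_rot': array([-6.03876869e-04,  7.07110416e-01,  7.07102774e-01, -4.02474542e-04]), 'contact_force': array([-0.42635157,  0.21419287,  0.35135401]), 'ft_torque': array([-0.03080259,  0.03442696,  0.00376603]), 'finger_force': 0.0, 'width': 85.36433428927694}
scene holder 0.9 [268.3, 177.9] 3905 [[218.0, 151.0], [255.0, 122.0], [317.0, 200.0], [281.0, 229.0]]
scene holder 0.63 [347.7, 316.7] 355 [[339.0, 304.0], [358.0, 304.0], [358.0, 326.0], [339.0, 326.0]]
scene cover 0.61 [258.2, 152.5] 1118 [[232.0, 144.0], [272.0, 130.0], [283.0, 162.0], [243.0, 176.0]]
[1048.1237944   560.25115674  803.24710098]
wrist holder 0.56 [237.7, 217.7] 20093 [[178.0, 326.0], [206.0, 106.0], [308.0, 119.0], [280.0, 339.0]]
wrist cover 0.93 [227.9, 276.8] 7387 [[184.0, 320.0], [196.0, 226.0], [278.0, 237.0], [265.0, 331.0]]
[550.78540016  79.54678394 374.97209781]
```

View pics/scene0.png

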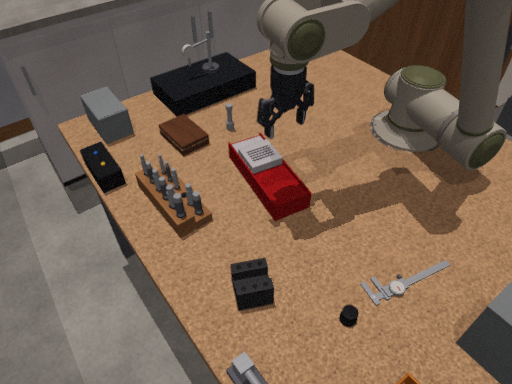

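View pics/wrist0.png

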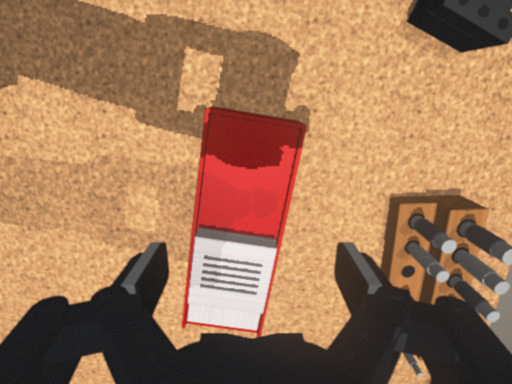

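The wrist view shows the red deck at the top and the silver cover at the bottom. The holder's rim corners are near (208,108), (307,122), (262,334) and (184,326), and the cover's raised part runs from about row 232 to row 300.

```bash
cat > fit.py <<'E'
from h import *
from scipy.optimize import least_squares
c=calib("wrist"); im=cv2.imread("pics/wrist0.png")
P=toz([(208,108),(307,122),(262,334),(184,326)],58,c); print(P.round(1))
print(np.linalg.norm(P-np.roll(P,-1,0),axis=1))
L=np.array([[-55,147,58],[55,147,58],[55,-147,58],[-55,-147,58.]])
def W(p,L): 
    a=p[2]; return np.c_[L[:,0]*np.cos(a)-L[:,1]*np.sin(a)+p[0],L[:,0]*np.sin(a)+L[:,1]*np.cos(a)+p[1],L[:,2]]
r=least_squares(lambda p:(W(p,L)-P)[:,:2].ravel(),[*P[:,:2].mean(0),0]); p=r.x; print(p,r.fun.round(1))
Lc=np.array([[-48,0,74],[48,0,74],[-48,-95,74],[48,-95,74],[-48,-95,55],[48,-95,55.]])
big=cv2.resize(im[90:350,160:330],None,fx=3,fy=2.3*1,interpolation=cv2.INTER_CUBIC)
def draw(L,col):
    for u,v in proj(W(p,L),c): cv2.circle(big,(int((u-160)*3),int((v-90)*2.3)),3,col,-1)
draw(L,(0,255,0)); draw(Lc,(255,0,0)); draw(Lc+[0,25,0],(0,255,255))
cv2.imwrite("pics/fit.png",big)
cs=calib("scene"); print(proj(W(p,L),cs).round())
E
python3 fit.py
```

```text
[[ 505.1   67.4   58. ]
 [ 610.6   53.    58. ]
 [ 565.9 -233.6   58. ]
 [ 458.7 -220.2   58. ]]
[106.536213   290.0637734  108.0579188  291.31913205]
[ 5.35071856e+02 -8.33676275e+01 -1.54237101e-01] [-1.8  2.9  1.4  0.5  1.  -3.4 -0.5  0. ]
[[311. 193.]
 [275. 208.]
 [226. 143.]
 [259. 133.]]
```

View pics/fit.png

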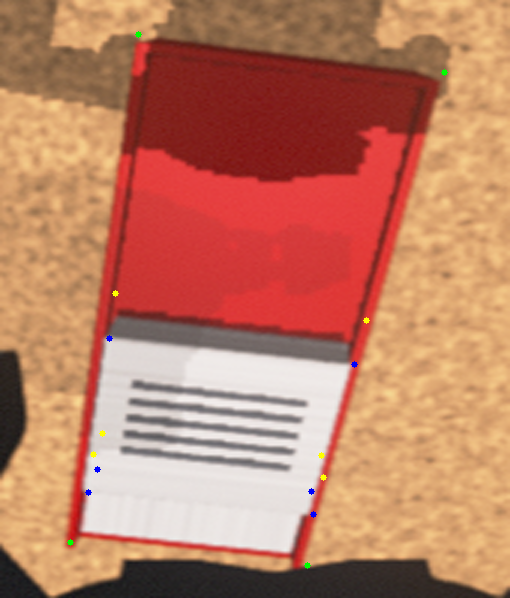

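The fit is good, and it puts the cover almost shut. The holder centre is at about (535, -83) with a yaw of -8.8°. I'll close the fingers and move above the ledge behind the step.

```bash
python3 -m crank '[{"grip":0,"twist":-4.4,"dx":-0.0055,"dy":-0.034},{"grip":0,"twist":-4.4,"dx":-0.0055,"dy":-0.034},{"grip":0,"dx":-0.0055,"dy":-0.034},{"grip":0,"dx":-0.0055,"dy":-0.034},{"grip":0,"dx":-0.0055,"dy":-0.034},{"grip":0,"dx":-0.0055,"dy":-0.034},{"grip":0,"dz":-0.04},{"grip":0,"dz":-0.04},{"grip":0,"dz":-0.04},{"grip":0},{"grip":0},{"grip":0}]'
python3 - <<'E'
from h import *
c=calib("wrist"); snap("wrist","w1"); snap("side","s1")
a=cv2.imread("pics/w1.png"); b=cv2.imread("pics/s1.png")
cv2.imwrite("pics/ws1.png",cv2.resize(np.hstack([a,b]),(800,300)))
E
```

```text
invalid input at $[0]: expected keys dx, dy, dz, twist, grip
```

View pics/ws1.png

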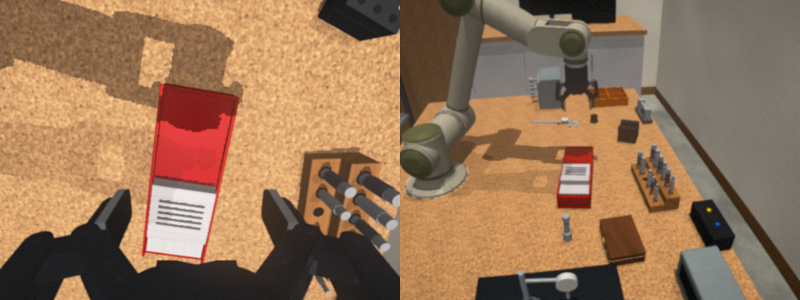

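The call was refused because every row needs all five keys, so nothing has moved. The side view (right) shows a clear path: the upright plug gauge at about (567,228) is well beyond the holder's near end. I'll resend with full rows.

```bash
python3 -m crank '[{"dx":-0.0055,"dy":-0.034,"dz":0,"twist":-4.4,"grip":0},{"dx":-0.0055,"dy":-0.034,"dz":0,"twist":-4.4,"grip":0},{"dx":-0.0055,"dy":-0.034,"dz":0,"twist":0,"grip":0},{"dx":-0.0055,"dy":-0.034,"dz":0,"twist":0,"grip":0},{"dx":-0.0055,"dy":-0.034,"dz":0,"twist":0,"grip":0},{"dx":-0.0055,"dy":-0.034,"dz":0,"twist":0,"grip":0},{"dx":0,"dy":0,"dz":-0.04,"twist":0,"grip":0},{"dx":0,"dy":0,"dz":-0.04,"twist":0,"grip":0},{"dx":0,"dy":0,"dz":-0.04,"twist":0,"grip":0},{"dx":0,"dy":0,"dz":0,"twist":0,"grip":0},{"dx":0,"dy":0,"dz":0,"twist":0,"grip":0},{"dx":0,"dy":0,"dz":0,"twist":0,"grip":0}]'
python3 - <<'E'
from h import *
snap("wrist","w2"); snap("side","s2")
K,D,T=c=calib("side"); print(T[:3,3])
a=cv2.imread("pics/w2.png"); b=cv2.imread("pics/s2.png")[150:300,150:350]
cv2.imwrite("pics/ws2.png",np.hstack([cv2.resize(a,(400,300)),cv2.resize(b,(400,300))]))
E
```

```text
time_s: 1.9
position: [517.7, -204.4, 131.8]
eef_rot: [0.002, 0.759, 0.651, 0.0]
contact_force: [1.2, -0.2, -0.2]
width: -0.2
finger_force: 0.0
[  472.06691158 -1030.36468572   739.60554485]
```

View pics/ws2.png

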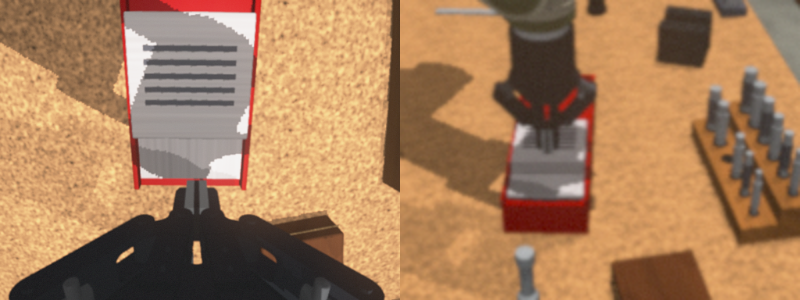

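The closed fingers are centred over the holder. The step edge is at about row 137 of the half-scale view and the rear rim at about row 185. A quick numeric check of the pose before I lower:

```bash
python3 - <<'E'
from h import *
c=calib("wrist"); a=-0.154; Rt=np.array([[np.cos(a),np.sin(a)],[-np.sin(a),np.cos(a)]])
f=lambda P:(P[:,:2]-[535.1,-83.4])@Rt.T
print("step",f(toz([(168,175),(321,175)],74,c)).round(1),"rim",f(toz([(174,240),(316,240)],58,c)).round(1))
print("tcp",f(np.array([telemetry.observe()["position"]])).round(1))
E
python3 -m crank '[{"dx":0,"dy":0,"dz":-0.025,"twist":0,"grip":0},{"dx":0,"dy":0,"dz":-0.025,"twist":0,"grip":0},{"dx":0,"dy":0,"dz":0,"twist":0,"grip":0},{"dx":0,"dy":0,"dz":0,"twist":0,"grip":0}]'
```

```text
step [[-52.4 -91.7]
 [ 47.5 -91.7]] rim [[ -57.1 -147.5]
 [  51.6 -147.5]]
tcp [[   1.  -122.1]]
time_s: 2.5
position: [517.5, -204.3, 81.2]
eef_rot: [0.001, 0.759, 0.651, 0.0]
contact_force: [-0.1, -0.2, 0.3]
width: -0.4
finger_force: 0.0
```

```bash
python3 -m crank '[{"dx":0.0008,"dy":0.005,"dz":0,"twist":0,"grip":0},{"dx":0.0008,"dy":0.005,"dz":0,"twist":0,"grip":0},{"dx":0.0015,"dy":0.01,"dz":0,"twist":0,"grip":0},{"dx":0.0023,"dy":0.0148,"dz":0,"twist":0,"grip":0},{"dx":0.0023,"dy":0.0148,"dz":0,"twist":0,"grip":0},{"dx":0.0023,"dy":0.0148,"dz":0,"twist":0,"grip":0},{"dx":0.0023,"dy":0.0148,"dz":0,"twist":0,"grip":0},{"dx":0.0023,"dy":0.0148,"dz":0,"twist":0,"grip":0},{"dx":0.0023,"dy":0.0148,"dz":0,"twist":0,"grip":0},{"dx":0.0023,"dy":0.0148,"dz":0,"twist":0,"grip":0}]'
python3 -m crank '[{"dx":0.0015,"dy":0.01,"dz":0,"twist":0,"grip":0},{"dx":0.0008,"dy":0.005,"dz":0,"twist":0,"grip":0},{"dx":0.0008,"dy":0.005,"dz":0,"twist":0,"grip":0},{"dx":0,"dy":0,"dz":0,"twist":0,"grip":0}]'
```

```text
time_s: 3.75
position: [536.3, -79.4, 80.0]
eef_rot: [0.0, 0.759, 0.651, -0.0]
contact_force: [1.5, -4.0, 0.5]
width: 0.2
finger_force: 1.5
time_s: 4.25
position: [539.0, -59.9, 79.8]
eef_rot: [-0.001, 0.759, 0.651, -0.0]
contact_force: [0.6, 0.0, -0.7]
width: 0.1
finger_force: 0.0
```

```bash
python3 -m crank '[{"dx":0.0006,"dy":0.004,"dz":0,"twist":0,"grip":0},{"dx":0.0006,"dy":0.004,"dz":0,"twist":0,"grip":0},{"dx":0,"dy":0,"dz":0,"twist":0,"grip":0}]'
python3 -m crank '[{"dx":0.0005,"dy":0.003,"dz":0,"twist":0,"grip":0},{"dx":0,"dy":0,"dz":0,"twist":0,"grip":0}]'
python3 - <<'E'
from h import *
c=calib("wrist");print(c[2][:3,3]); snap("wrist","w3"); snap("scene","s3")
a=cv2.imread("pics/w3.png"); b=cv2.imread("pics/s3.png")[100:250,190:390]
cv2.imwrite("pics/ws3.png",np.hstack([cv2.resize(a,(400,300)),cv2.resize(b,(400,300))]))
E
```

```text
time_s: 4.62
position: [540.0, -53.7, 79.9]
eef_rot: [0.001, 0.759, 0.651, -0.001]
contact_force: [-4.0, -10.8, -0.5]
width: -0.2
finger_force: 5.5
time_s: 4.88
position: [540.2, -53.5, 79.9]
eef_rot: [0.002, 0.759, 0.651, -0.004]
contact_force: [-7.2, -26.9, -1.3]
width: -0.4
finger_force: 13.7
[553.30679024  26.13598671 204.66829135]
```

View pics/ws3.png

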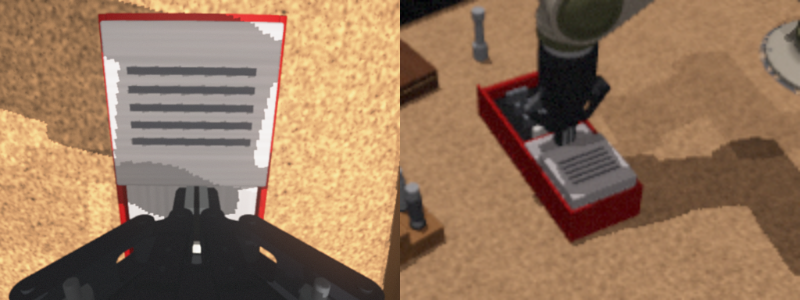

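The push stalled at 27 N with the cover's front edge against the red end stop (row 20), so the cover is fully open. I'll back off, rise and look into the bay.

```bash
python3 -m crank '[{"dx":-0.0012,"dy":-0.008,"dz":0,"twist":0,"grip":0},{"dx":-0.0012,"dy":-0.008,"dz":0,"twist":0,"grip":0},{"dx":0,"dy":0,"dz":0.03,"twist":0,"grip":0},{"dx":0,"dy":0,"dz":0.04,"twist":0,"grip":0},{"dx":0,"dy":0,"dz":0.04,"twist":0,"grip":0},{"dx":-0.0054,"dy":-0.035,"dz":0,"twist":0,"grip":0},{"dx":-0.0054,"dy":-0.035,"dz":0,"twist":0,"grip":0},{"dx":-0.0054,"dy":-0.035,"dz":0,"twist":0,"grip":0},{"dx":-0.0054,"dy":-0.035,"dz":0,"twist":0,"grip":0},{"dx":-0.0054,"dy":-0.035,"dz":0,"twist":0,"grip":0},{"dx":0,"dy":0,"dz":0,"twist":0,"grip":0},{"dx":0,"dy":0,"dz":0,"twist":0,"grip":0}]'
python3 - <<'E'
from h import *
c=calib("wrist"); im=snap("wrist","w4")
a=-0.154; Rt=np.array([[np.cos(a),np.sin(a)],[-np.sin(a),np.cos(a)]])
f=lambda P:((P[:,:2]-[535.1,-83.4])@Rt.T).round(1)
print("tcp",f(np.array([telemetry.observe()["position"]])))
for y in (-121,-91,-61,-31): print(y,proj([[*(np.array([535.1,-83.4])+np.array([0,y])@Rt),45]],c).round())
for t in ["white_block","steel_block_a"]:
    for r in spotter.regions_of("wrist",t)[:4]: print(t,r["p"],r["at"],f(toz([r["at"]],45,c)),toz([r["at"]],45,c).round(1))
E
```

```text
time_s: 6.48
position: [511.6, -239.7, 189.9]
eef_rot: [-0.0, 0.759, 0.651, 0.0]
contact_force: [0.0, 0.9, 1.1]
width: -0.3
finger_force: 0.0
tcp [[   0.8 -157.8]]
-121 [[250. 144.]]
-91 [[250. 111.]]
-61 [[250.  75.]]
-31 [[250.  38.]]
white_block 0.74 [247.1, 44.3] [[ -2.1 -35.9]] [[ 527.5 -118.6   45. ]]
steel_block_a 0.88 [243.1, 111.1] [[ -5.9 -91.4]] [[ 515.3 -172.8   45. ]]
steel_block_a 0.82 [247.7, 143.9] [[  -1.8 -121.1]] [[ 514.7 -202.8   45. ]]
steel_block_a 0.66 [247.4, 80.9] [[ -1.9 -65.5]] [[ 523.1 -147.9   45. ]]
```

View pics/w4.png

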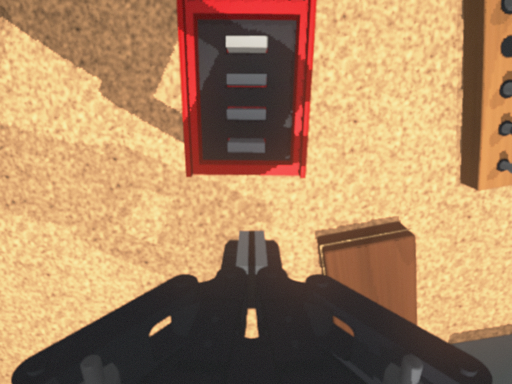

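The white block is in the slot nearest the deck (y = -31), at pixel (247,43). That puts its top at about (528, -115). I'll move over it and then down to a TCP height of about 88, which leaves the tips roughly 24 mm above the block.

```bash
python3 -m crank '[{"dx":0.004,"dy":0.0312,"dz":0,"twist":0,"grip":0},{"dx":0.004,"dy":0.0312,"dz":0,"twist":0,"grip":0},{"dx":0.004,"dy":0.0312,"dz":0,"twist":0,"grip":0},{"dx":0.004,"dy":0.0312,"dz":0,"twist":0,"grip":0},{"dx":0,"dy":0,"dz":0,"twist":0,"grip":0},{"dx":0,"dy":0,"dz":-0.04,"twist":0,"grip":0},{"dx":0,"dy":0,"dz":-0.04,"twist":0,"grip":0},{"dx":0,"dy":0,"dz":-0.022,"twist":0,"grip":0},{"dx":0,"dy":0,"dz":0,"twist":0,"grip":0}]'
python3 - <<'E'
from h import *
print(telemetry.observe()["position"])
ims=[]
for n in ("scene","side"):
    c=calib(n); im=snap(n,n+"5")[:,:,::-1].copy(); p=proj([[527.7,-114.6,45]],c)[0]; print(n,p)
    for r in spotter.regions_of(n,"white_block")[:1]: print(r["p"],r["at"],toz([r["at"]],45,c))
    u,v=p.astype(int); ims.append(cv2.resize(im[v-45:v+45,u-60:u+60],(400,300),interpolation=cv2.INTER_CUBIC))
cv2.imwrite("pics/p5.png",np.hstack(ims))
E
```

```text
time_s: 7.75
position: [527.0, -115.8, 86.9]
eef_rot: [-0.001, 0.759, 0.651, -0.001]
contact_force: [0.9, -0.1, 0.3]
width: 0.2
finger_force: 0.0
[ 526.99196688 -115.75995228   86.89480265]
scene [261.37248178 162.94294617]
0.48 [260.8, 162.9] [[ 528.91880757 -115.73631891   45.        ]]
side [225.9519414  223.87029745]
0.65 [291.4, 168.7] [[772.3959768  155.70878166  45.        ]]
```

View pics/p5.png

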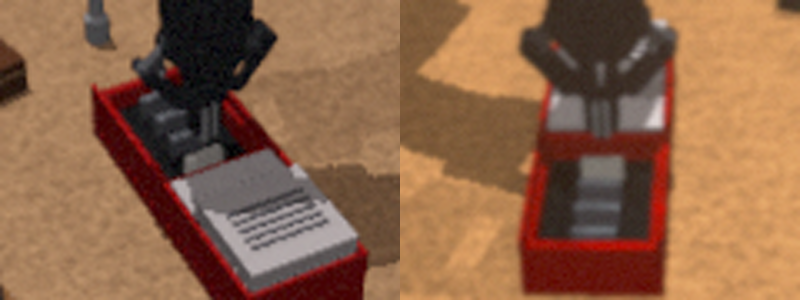

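The fingertips hover right above the white block, the cover is fully open, and the scene camera puts the block at (529, -116), which agrees with the TCP. I'll hold for 2.5 s and hand in.

```bash
python3 -m crank '[{"dx":0.001,"dy":0,"dz":0,"twist":0,"grip":0},{"dx":0,"dy":0,"dz":0,"twist":0,"grip":0},{"dx":0,"dy":0,"dz":0,"twist":0,"grip":0},{"dx":0,"dy":0,"dz":0,"twist":0,"grip":0},{"dx":0,"dy":0,"dz":0,"twist":0,"grip":0},{"dx":0,"dy":0,"dz":0,"twist":0,"grip":0},{"dx":0,"dy":0,"dz":0,"twist":0,"grip":0},{"dx":0,"dy":0,"dz":0,"twist":0,"grip":0},{"dx":0,"dy":0,"dz":0,"twist":0,"grip":0},{"dx":0,"dy":0,"dz":0,"twist":0,"grip":0},{"dx":0,"dy":0,"dz":0,"twist":0,"grip":0},{"dx":0,"dy":0,"dz":0,"twist":0,"grip":0},{"dx":0,"dy":0,"dz":0,"twist":0,"grip":0},{"dx":0,"dy":0,"dz":0,"twist":0,"grip":0},{"dx":0,"dy":0,"dz":0,"twist":0,"grip":0},{"dx":0,"dy":0,"dz":0,"twist":0,"grip":0},{"dx":0,"dy":0,"dz":0,"twist":0,"grip":0},{"dx":0,"dy":0,"dz":0,"twist":0,"grip":0},{"dx":0,"dy":0,"dz":0,"twist":0,"grip":0},{"dx":0,"dy":0,"dz":0,"twist":0,"grip":0}]' && python3 -c "
from plant import arm; print(arm.hand_in())"
```

```text
time_s: 10.45
position: [528.6, -115.6, 88.0]
eef_rot: [-0.0, 0.759, 0.651, 0.0]
contact_force: [0.3, 0.3, -0.2]
width: -0.1
finger_force: 0.0
the job is handed in; nothing more can be done
None
```

I pushed the cover open to its stop and handed the job in with the closed fingertips pointing down about 24 mm above the middle of the white block; they held there for 2.5 s with no contact force, and the hand-in gave no verdict.

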